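# Close a dowelled casting mould and test its spring hold-down

## Robot

A 6-joint arm with a two-finger parallel gripper is mounted at the origin on the work surface. World frame = base frame: x ahead of the robot, y to its left, z up, the work surface at z = 0. Lengths are in m, angles in rad, forces in N, time in s.
With the tool pointing down it reaches from about 0.35 to 0.85 m from the base axis. Payload 8.1 kg.
Tool frame: the origin (TCP) lies on the mounting face of the last link; the fingertips stand 186 mm ahead of it and the grasp point (between the pads) lies 167 mm ahead of it; z points along the fingers, y is the line along which they close (so a half turn about z gives the same grasp; the last joint's range is limited). The gripper opens to 93 mm and grips with 3 to 60 N. Pads are 15 mm wide; open, the fingers measure 128 mm over their backs; the gripper's body (75 mm by 188 mm) begins 65 mm behind the grasp point.
Start: joints at [1.251, 0.13, 1.488, -0, 1.523, -0.085], TCP at [0.14, 0.584, 0.405] pointing down, gripper open.
Joint ranges: [-2.96, 2.96], [-0.89, 2.26], [0.02, 2.5], [-1.34, 4.48], [0, 2.73], [-2.66, 2.66]. Speed limits (rad/s): [2.39, 2.39, 2.79, 3.14, 3.14, 3.14].

## Interface

Orientations are given as a rotation vector (axis times angle).
In Python, from plant import read_state, read_camera, camera_params, close_job gives the robot as it stands. The module is installed in compiled form; this text tells all that it offers.
- The arm moves only by the tool servo_tool, never from a script. Its argument "increments" is a list of rows, each an object with "slide": the shift along the tool's x, y, z in mm, a list of three; "dr": the turn, a rotation vector about the tool's x, y, z in rad, a list of three; "jaw": the closure, from 0 (fully open) to 1 (shut). In form: [{"slide": [x, y, z], "dr": [ax, ay, az], "jaw": jaw}, ...]. A call has 1 to 20 rows; each row is the pose to reach, as a shift and turn from the pose commanded when the call began, along the tool's axes at that moment; what a row does not reach only later rows make up. A row lasts 1/10 s, in which the tool goes at most 50 mm and 8.59 degrees, less where a joint would pass 70% of its speed; a pose out of reach is approached as far as the arm can. A call with a gripper value outside its range is refused whole. The fingers move at their own pace and stop on an object; "force" is the grip in N (left out, the last holds). Time passes only in rows, so rows that repeat a pose let the fingers close. It gives the time, the measured TCP pose, the force, the opening and the grip force at its end, in the units of the state.
- read_state(): the state, without advancing time (a new reading comes with each control period).
- read_camera(name): name is "scene" or "top" or "wrist"; returns (picture, depth): 400x640x3 uint8, red, green, blue; 400x640 float32, m along the optical axis (not along the pixel's ray), 0 where there is no reading.
- camera_params(name): a dict with "fx", "fy", "cx", "cy" (pixels), "rvec" (rotation vector, rad) and "tvec" (3), from world to camera coordinates, as OpenCV has them. Camera axes: x right, y down, z forward; pixel columns grow to the right and rows downward; lengths in m; the calibration is good to about 2 mm. A picture is of the moment at which its call begins: read the wrist's pose just before it. camera_params takes no time and is no camera call; for the wrist camera it gives the pose at the moment of the call.
- close_job(): hands the job in; it is judged then, once.
The state is a dict: "t": time; "q": joint angles; "dq": joint speeds; "joint_torque": joint torques, N m; "tool_pos": TCP position; "orientation": TCP orientation; "force": force on the tool from outside, world axes, zero at the start; "wrist_torque": the same for the moment, N m; "opening": finger opening in m; "gripper_force": force on a finger pad.
Only numpy, scipy, OpenCV 4.12 (cv2) and the standard library are available. Lean on these libraries where they do the work, as an engineer would, in place of code of your own. Each camera call takes 0.05 s, during which the arm holds its last target. There are 200 camera calls.

## Task

Close the aluminium mould: swing its blue spring arm out of the way, then carry the lid over by its wooden handle, keeping it level all the way, and lower it gently onto the two dowel pins (large hole over the large pin) until it lies flush; do not drop it. Then swing the spring arm back over the lid right to its stop, press the red knob half-way along the arm gently down until the brass nose at the arm's end bears on the lid, and let the arm spring up again. Leave the bronze figure, the grinder, the file and the wooden block where they are.

Things in the scene. Friction and masses are not known exactly. Their poses are not given: they have to be found in the camera images.
- fixture: Lower half of the mould, bolted down: an aluminium block 184 x 128 mm (its x by y) on a dark steel foot 200 x 144 mm and 12 mm high. Origin under its centre on the table, z up; its flat top face is 40 mm above the origin. Along its x axis stand two steel dowel pins, and by its -x end stands the pivot post of the spring arm (post 18 mm across).
- pin_big (a point): Foot of the LARGE dowel pin, on the block's top face, 60 mm from the block's centre to its -x. Pin 16 mm across, 28 mm tall, its top 7 mm tapering to 8 mm across.
- pin_small (a point): Foot of the SMALL dowel pin, on the block's top face, 60 mm from the block's centre to its +x. Pin 10 mm across, 28 mm tall, its top 7 mm tapering to 4 mm across.
- pivot (a point): Point on the vertical pivot axis of the spring arm, 70 mm above the table, at x -105 mm, y +36 mm in the fixture's frame. Hub 26 mm across, topmost 84 mm above the table.
- swing (a joint): Angle of the spring arm about its upright pivot. 0 = at its stop, over the mould, pointing along the fixture's +x parallel to the lid's handle; grows anticlockwise seen from above as the arm swings out towards the fixture's +y, up to 1.9 rad. It stays where it is left; friction 0.12 N m (under 2 N pushed at the knob). From about 1.2 rad the arm is clear of the lid's place.
- leaf (a joint): Bend of the spring arm, rad: 0 = unloaded, grows as the arm is pressed down. Stiffness 4 N m/rad about its root at the pivot.
- strip: The spring arm: blue strip 20 mm wide, 3 mm thick, reaching 155 mm from the pivot, its underside 70 mm above the table. Origin on the pivot axis at the underside, x along the arm to its free end.
- nose (a point): Bottom of the brass nose (14 mm across, 8 mm high) under the arm's free end, 145 mm from the pivot axis, 62 mm above the table unloaded: 10 mm above the top of a seated lid. Pressing the knob down about 5 mm, with about 4 N, brings it onto the lid; 3 to 6 N more makes it bear.
- knob: Red upright knob half-way along the spring arm, 72 mm from the pivot axis: a cylinder 22 mm across, 22 mm high; origin at its foot on the strip, 73 mm above the table. Push it sideways to swing the arm; press its top to bend the arm.
- knob_top (a point): Centre of the red knob's top face, 95 mm above the table unloaded.
- lid_handle (a point): Point to grip the lid: centre of its wooden handle, a rib 70 mm long along the lid's x axis, 14 mm thick along its y, 40 mm high above the plate. Lies 34 mm above the lid's underside. The lid is a loose aluminium plate 160 x 110 x 12 mm (its x by y by z), about 0.55 kg, balanced about the handle; axes are the lid's, z up.
- hole_big (a point): Centre of the lid's LARGE hole (18 mm, through) at the lid's underside, 60 mm from the centre to its -x. Belongs over the large pin.
- hole_small (a point): Centre of the lid's SMALL hole (12 mm, through) at the lid's underside, 60 mm from the centre to its +x. Belongs over the small pin.
- figure_mid (a point): Bystander: standing bronze figure with a fan crown, on a 62 x 62 mm plinth, 175 mm tall, 0.9 kg; this point is half-way up (85 mm above the table). Up to 35 mm from its axis anywhere.
- grinder_mid (a point): Bystander: red, grey and black die grinder lying on the table, 200 mm long along its x, 44 mm wide and high; this point is its centre, 22 mm up.
- block_mid (a point): Bystander: wooden block 60 x 100 x 35 mm (x, y, z); this point is its centre.
- file_mid (a point): Bystander: file with wooden handle lying on the table, 200 mm long along its x, 22 mm wide, 20 mm high; this point is its centre, 10 mm up.
- lid: The lid as a whole; origin at the centre of its underside, axes as given for its handle. The lid's top face is 12 mm above its underside.
Not all that is in view belongs to the job. What is shaped like the lid but orange or turquoise is not meant.

How it is judged:
By the outcome, as a careful person would: the job done as asked, in the order asked, and still so for the second after the job is handed in, with the robot touching nothing.
It also fails if it takes over 72 s, if anything falls off the work surface, if the arm or the gripper's body presses on something with over 40 N, if the wrist force passes 120 N, or if a joint passes its speed limit or range.

## Working session

There is one attempt and no reset: what is moved stays moved. The work goes in short steps, Python scripts to look and compute and a tool call to move; the robot and the scene stay as the last step left them, time stands still between calls to the robot, and variables do not carry over. Pictures are saved under pics/ and viewed, at most 10 in all, crops included, and the job is handed in when it is done.

Besides the shell and the picture viewer there is one more tool, called after "Emit:" as name(argument=value, ...) on one line, values as JSON. servo_tool: Moves the arm, as the interface text tells. Its arguments: {"type":"object","properties":{"increments":{"type":"array"},"force":{"type":"number"}},"required":["increments"]}

```bash
mkdir -p pics
cat > h.py <<'E'
import numpy as np, cv2
from plant import read_state, read_camera, camera_params, close_job
def cam(n):
    p=camera_params(n); im,d=read_camera(n); return im,d,p
def save(n,im): cv2.imwrite('pics/'+n,im[:,:,::-1])
def cloud(d,p):
    v,u=np.mgrid[:d.shape[0],:d.shape[1]]
    c=np.stack([(u-p['cx'])/p['fx']*d,(v-p['cy'])/p['fy']*d,d],-1)
    R=cv2.Rodrigues(np.array(p['rvec'],float))[0]
    w=(c-np.array(p['tvec']).ravel())@R
    w[d==0]=np.nan
    return w
E
python3 - <<'E'
from h import *
s=read_state();print(s)
for n in('scene','top'):
    im,d,p=cam(n); save(n+'1.png',im); np.savez(n+'1.npz',im=im,w=cloud(d,p))
    R=cv2.Rodrigues(np.array(p['rvec'],float))[0];print(n,p['fx'],-R.T@np.array(p['tvec']).ravel())
E
```

```text
{'t': 0.0, 'q': array([ 1.25060896e+00,  1.31151503e-01,  1.48926785e+00,  8.70859524e-06,
        1.52296543e+00, -8.54093747e-02]), 'dq': array([0.00044047, 0.00100358, 0.00065332, 0.00053751, 0.00028883,
       0.00206182]), 'joint_torque': array([-8.24915478e-04, -5.59835923e+01, -4.91763854e+01,  7.69017823e-02,
        3.45958758e-02, -1.41671530e-04]), 'tool_pos': array([0.1394886 , 0.5833335 , 0.40369918]), 'orientation': array([-3.67899243e-01, -3.11960344e+00,  2.75431002e-03]), 'force': array([-0.97822058, -0.27934805, -1.1454142 ]), 'wrist_torque': array([-0.00031715, -0.01868097, -0.00659804]), 'gripper_force': 0.0, 'opening': 0.09301580319826139}
scene 515.4230896008148 [ 1.11696608 -0.8259053   0.80638   ]
top 373.478907292176 [ 0.50254203 -0.08762753  1.0844224 ]
```

View pics/top1.png

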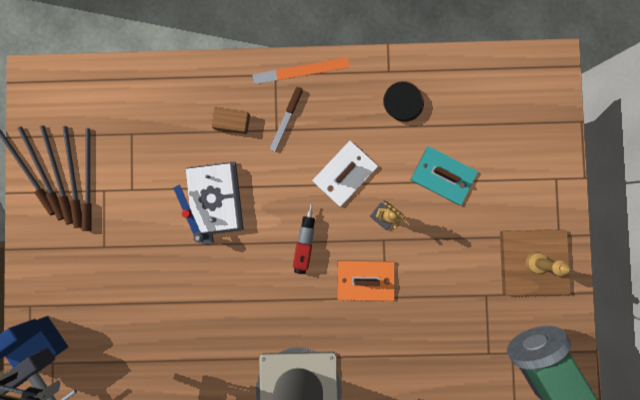

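View pics/scene1.png

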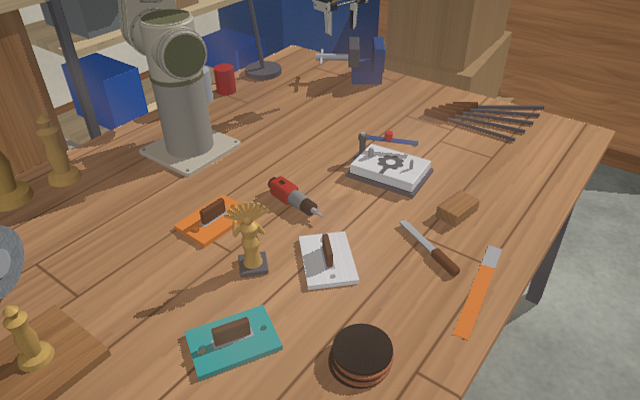

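The top view has world +x up and +y left. The fixture is at about (213,197). The blue arm's pivot is near (200,238) and its knob near (186,213). The true (white) lid is at (346,174), with a hole at (331,188) and another at (360,160). The figure is at (388,215), the grinder at (305,245), the file at (287,120) and the block at (230,120). The scene view agrees.

Run:
```python
from h import *
z=np.load('top1.npz'); w=z['w']; im=z['im']
for n,(u,v) in dict(fix=(213,180),knob=(186,213),hub=(199,238),tip=(180,190),lidh=(346,173),h1=(331,188),h2=(360,160),pinA=(209,178),pinB=(211,219),fig=(388,215)).items():
    print(n,w[v,u].round(3))
m=(abs(w[...,2]-.012)<.006)&(im.min(-1)>150); m[:,:300]=0;m[:,400:]=0
print('lid',cv2.minAreaRect((w[m][:,:2]*1000).astype(np.float32)),m.sum())
m=(abs(w[...,2]-.04)<.005); m[:,:170]=0;m[:,260:]=0;m[:150]=0;m[250:]=0
print('fix',cv2.minAreaRect((w[m][:,:2]*1000).astype(np.float32)),m.sum())
hsv=cv2.cvtColor(im,cv2.COLOR_RGB2HSV)
m=(hsv[...,0]>105)&(hsv[...,0]<125)&(hsv[...,1]>150)&(w[...,2]>.06)&(w[...,2]<.085); m[:,:160]=0;m[:,260:]=0
p=w[m][:,:2]; print('arm',cv2.minAreaRect((p*1000).astype(np.float32)),m.sum())
```

```text
fix [0.604 0.224 0.04 ]
knob [0.513 0.281 0.095]
hub [0.445 0.251 0.084]
tip [0.576 0.307 0.069]
lidh [ 0.612 -0.15   0.05 ]
h1 [ 0.575 -0.108 -0.001]
h2 [ 0.653 -0.194  0.01 ]
pinA [0.61  0.235 0.042]
pinB [0.495 0.222 0.07 ]
fig [ 0.494 -0.247  0.14 ]
lid ((374.3779296875, -135.8112335205078), (206.00831604003906, 671.6096801757812), 84.64974212646484) 2032
fix ((544.5686645507812, 229.28343200683594), (205.14559936523438, 128.38388061523438), 5.7857160568237305) 2765
arm ((524.1710815429688, 288.9687805175781), (133.1880340576172, 16.118083953857422), 23.37570571899414) 215
```

```bash
cat >> h.py <<'E'
from scipy.spatial.transform import Rotation as Ro
def tcp(s=None):
    s=s or read_state(); return np.array(s['tool_pos']),Ro.from_rotvec(s['orientation'])
def down(yaw): # tool z down, tool y along world yaw (rad)
    y=np.array([np.cos(yaw),np.sin(yaw),0]); z=np.array([0,0,-1.]); return Ro.from_matrix(np.c_[np.cross(y,z),y,z])
def plan(pos,yaw,tip=None):
    """pos = TCP target; tip='tip' -> pos is fingertip, 'grasp' -> grasp point"""
    pos=np.array(pos,float)+[0,0,{'tip':.186,'grasp':.167,None:0}[tip]]
    p,R=tcp(); 
    print('slide',(R.inv().apply(pos-p)*1000).round(1),'dr',(R.inv()*down(yaw)).as_rotvec().round(4))
E
python3 - <<'E'
from h import *
p,R=tcp(); print(R.as_matrix().round(3))
c=camera_params('wrist'); Rc=cv2.Rodrigues(np.array(c['rvec'],float))[0]
print('cam pos in tool',R.inv().apply(-Rc.T@np.array(c['tvec']).ravel()-p), 'axes in tool',(R.as_matrix().T@Rc.T).round(2),c['fx'])
a=np.radians(23.4)
for y in (a+np.pi/2,a-np.pi/2): plan([.513,.281,.40],y)
E
```

```text
[[-0.973  0.233 -0.001]
 [ 0.233  0.973 -0.002]
 [ 0.    -0.002 -1.   ]]
cam pos in tool [ 0.06720599 -0.0014206   0.01958544] axes in tool [[ 0.   -0.97 -0.24]
 [ 1.   -0.    0.  ]
 [-0.   -0.24  0.97]] 293.64277318331716
slide [-433.6 -207.1    4.1] dr [-0.0015 -0.0007 -0.6432]
slide [-433.6 -207.1    4.1] dr [-8.0000e-04  2.0000e-03  2.4984e+00]
```

Emit:
servo_tool(increments=[{"slide":[-15,-7,0],"dr":[0,0,-0.03],"jaw":0.6},{"slide":[-50,-24,0],"dr":[0,0,-0.09],"jaw":0.6},{"slide":[-90,-43,1],"dr":[0,0,-0.15],"jaw":0.6},{"slide":[-130,-62,2],"dr":[0,0,-0.21],"jaw":0.6},{"slide":[-170,-81,3],"dr":[0,0,-0.27],"jaw":0.6},{"slide":[-210,-100,4],"dr":[0,0,-0.33],"jaw":0.6},{"slide":[-250,-120,4],"dr":[0,0,-0.39],"jaw":0.6},{"slide":[-290,-139,4],"dr":[0,0,-0.45],"jaw":0.6},{"slide":[-330,-158,4],"dr":[0,0,-0.51],"jaw":0.6},{"slide":[-370,-177,4],"dr":[0,0,-0.57],"jaw":0.6},{"slide":[-405,-193,4],"dr":[0,0,-0.61],"jaw":0.6},{"slide":[-426,-203,4],"dr":[0,0,-0.635],"jaw":0.6},{"slide":[-433.6,-207.1,4],"dr":[0,0,-0.643],"jaw":0.6},{"slide":[-433.6,-207.1,4],"dr":[0,0,-0.643],"jaw":0.6},{"slide":[-433.6,-207.1,4],"dr":[0,0,-0.643],"jaw":0.6}])

```text
t: 1.6
tool_pos: [0.5124, 0.2819, 0.4005]
orientation: [0.636, -3.076, -0.0]
force: [-0.0, 0.4, -0.2]
opening: 0.0375
gripper_force: 0.0
```

Run:
```python
from h import *
s=read_state();print(s['tool_pos'],s['q'],s['opening'],s['t'])
im,d,p=cam('wrist'); save('w1.png',im); np.savez('w1.npz',im=im,w=cloud(d,p))
plan([.513,.281,.40],np.radians(113.4))
```

```text
[0.51235306 0.28190631 0.40045152] [ 4.15182293e-01  9.18062812e-02  1.53746660e+00  4.98762897e-04
  1.51314711e+00 -1.56367801e+00] 0.037538639727529285 1.6
slide [-0.3 -1.4  0.6] dr [ 0.0005 -0.0004  0.0004]
```

View pics/w1.png

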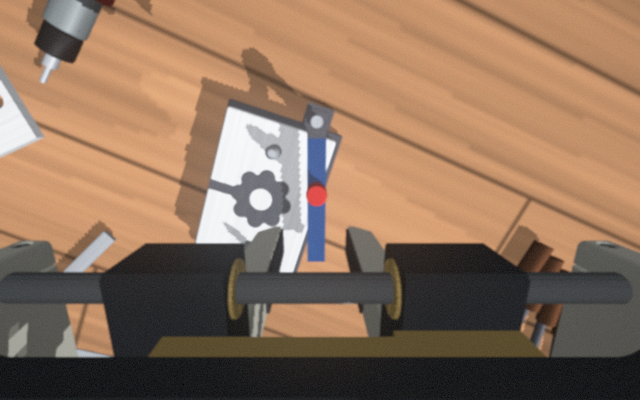

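The wrist view has the robot side at the top. It shows the hub at (318,122), the knob at (317,195), the arm tip at (317,262) and the big pin's top near (274,152). The small pin is behind the gripper.

Run:
```python
from h import *
z=np.load('w1.npz'); w=z['w']; im=z['im']; hsv=cv2.cvtColor(im,cv2.COLOR_RGB2HSV)
def reg(u0,u1,v0,v1): m=np.zeros(w.shape[:2],bool); m[v0:v1,u0:u1]=1; return m
def c(m): 
    P=w[m]; r=cv2.minAreaRect((P[:,:2]*1000).astype(np.float32)); return P.mean(0).round(4),[np.round(x,1) for x in r],m.sum()
print('hub',c(reg(300,336,100,142)&(w[...,2]>.079)))
print('knob',c(reg(295,340,175,215)&(w[...,2]>.09)))
print('pin',c(reg(258,290,138,168)&(w[...,2]>.064)))
print('top',c(reg(190,345,95,250)&(abs(w[...,2]-.04)<.003)))
s=reg(300,335,140,262)&(hsv[...,0]>100)&(hsv[...,0]<130)&(hsv[...,1]>120)&(abs(w[...,2]-.073)<.004)
print('arm',c(s))
```

```text
hub (array([0.4455, 0.2547, 0.0823]), [array([446.3, 255. ]), array([23.9, 23.4]), np.float64(3.7)], np.int64(217))
knob (array([0.5118, 0.2831, 0.0944]), [array([512.1, 283.3]), array([20.9, 20.6]), np.float64(66.8)], np.int64(353))
pin (array([0.4937, 0.2238, 0.0671]), [array([493.9, 224. ]), array([11.6, 12.8]), np.float64(23.9)], np.int64(113))
top (array([0.5375, 0.2186, 0.0406]), [array([547.7, 228.9]), array([171.5, 128. ]), np.float64(5.6)], np.int64(11631))
arm (array([0.5239, 0.2882, 0.0725]), [array([524.5, 288.3]), array([134.3,  17. ]), np.float64(23.0)], np.int64(1339))
```

Emit:
servo_tool(increments=[{"slide":[0,1.4,10],"dr":[0,0,0],"jaw":0.6},{"slide":[0,1.4,35],"dr":[0,0,0],"jaw":0.6},{"slide":[0,1.4,65],"dr":[0,0,0],"jaw":0.6},{"slide":[0,1.4,95],"dr":[0,0,0],"jaw":0.6},{"slide":[0,1.4,118],"dr":[0,0,0],"jaw":0.6},{"slide":[0,1.4,130],"dr":[0,0,0],"jaw":0.6},{"slide":[0,1.4,135],"dr":[0,0,0],"jaw":0.6},{"slide":[0,1.4,135],"dr":[0,0,0],"jaw":0.6},{"slide":[0,1.4,135],"dr":[0,0,0],"jaw":0.6}])

```text
t: 2.55
tool_pos: [0.513, 0.283, 0.2671]
orientation: [-0.637, 3.074, 0.001]
force: [0.8, 0.0, -0.1]
opening: 0.0374
gripper_force: 0.0
```

Emit:
servo_tool(increments=[{"slide":[0.1,3.6,0],"dr":[0,0,-0.025],"jaw":0.6},{"slide":[0.5,8.6,0],"dr":[0,0,-0.06],"jaw":0.6},{"slide":[1.4,14.3,0],"dr":[0,0,-0.1],"jaw":0.6},{"slide":[3.2,21.3,0],"dr":[0,0,-0.15],"jaw":0.6},{"slide":[5.7,28,0],"dr":[0,0,-0.2],"jaw":0.6},{"slide":[8.8,34.5,0],"dr":[0,0,-0.25],"jaw":0.6},{"slide":[12.6,40.7,0],"dr":[0,0,-0.3],"jaw":0.6},{"slide":[16.9,46.4,0],"dr":[0,0,-0.35],"jaw":0.6},{"slide":[21.8,51.6,0],"dr":[0,0,-0.4],"jaw":0.6},{"slide":[27.2,56.4,0],"dr":[0,0,-0.45],"jaw":0.6},{"slide":[33.1,60.6,0],"dr":[0,0,-0.5],"jaw":0.6},{"slide":[39.3,64.2,0],"dr":[0,0,-0.55],"jaw":0.6},{"slide":[45.9,67.1,0],"dr":[0,0,-0.6],"jaw":0.6},{"slide":[50.7,68.8,0],"dr":[0,0,-0.6],"jaw":0.6},{"slide":[50.7,68.8,0],"dr":[0,0,-0.6],"jaw":0.6},{"slide":[50.7,68.8,0],"dr":[0,0,-0.6],"jaw":0.6},{"slide":[47.3,67.6,0],"dr":[0,0,-0.6],"jaw":0.6},{"slide":[47.3,67.6,0],"dr":[0,0,-0.6],"jaw":0.6}])

```text
t: 4.35
tool_pos: [0.4428, 0.3258, 0.2657]
orientation: [-1.517, 2.751, -0.0]
force: [0.2, 0.5, 0.9]
opening: 0.0369
gripper_force: 0.0
```

Run:
```python
from h import *
z=np.load('w1.npz'); w=z['w']; print(w[80,40],w[130,20])
# rough lid from top cam
z=np.load('top1.npz'); w=z['w']; im=z['im']; hsv=cv2.cvtColor(im,cv2.COLOR_RGB2HSV)
m=(hsv[...,1]<60)&(im.min(-1)>120)&(w[...,2]<.03); m[:,:308]=0;m[:,385:]=0;m[:135]=0;m[210:]=0
print('lid',cv2.minAreaRect((w[m][:,:2]*1000).astype(np.float32)),m.sum())
m=(w[...,2]>.04); m[:,:318]=0;m[:,370:]=0;m[:145]=0;m[198:]=0
print('handle',cv2.minAreaRect((w[m][:,:2]*1000).astype(np.float32)),m.sum())
plan([.60,-.15,.40],np.radians(43))
print(read_state()['q'])
```

```text
[ 0.52756898 -0.04962085  0.0257316 ] [ 0.59781361 -0.07304578  0.01193904]
lid ((594.4786987304688, -126.64614868164062), (112.27291870117188, 229.74264526367188), 45.164276123046875) 1982
handle ((617.1012573242188, -147.1207275390625), (13.798330307006836, 68.55034637451172), 44.643409729003906) 127
slide [ 318.4 -386.9 -134.3] dr [0.000e+00 1.000e-04 1.828e+00]
[ 5.41067053e-01  1.06750186e-01  1.77507995e+00 -3.79910162e-05
  1.25965749e+00 -2.03740428e+00]
```

Emit:
servo_tool(increments=[{"slide":[0,0,-8],"dr":[0,0,0],"jaw":0.55},{"slide":[0,0,-30],"dr":[0,0,0],"jaw":0.55},{"slide":[0,0,-65],"dr":[0,0,0],"jaw":0.5},{"slide":[0,0,-100],"dr":[0,0,0],"jaw":0.5},{"slide":[0,0,-125],"dr":[0,0,0],"jaw":0.5},{"slide":[0,0,-134],"dr":[0,0,0],"jaw":0.5}])

```text
t: 4.95
tool_pos: [0.4429, 0.3261, 0.4039]
orientation: [-1.515, 2.746, 0.0]
force: [-0.0, -0.8, -0.1]
opening: 0.0466
gripper_force: 0.0
```

Run:
```python
from h import *
plan([.664,-.195,.40],np.radians(44.6)); print(read_state()['t'])
```

```text
slide [ 322.8 -465.     3.4] dr [0.0027 0.0058 1.8004]
4.95
```

Emit:
servo_tool(increments=[{"slide":[6,-9,0],"dr":[0,0,0.04],"jaw":0.5},{"slide":[20,-28,0],"dr":[0,0,0.12],"jaw":0.5},{"slide":[40,-57,0],"dr":[0,0,0.23],"jaw":0.5},{"slide":[62,-89,1],"dr":[0,0,0.35],"jaw":0.5},{"slide":[85,-122,1],"dr":[0,0,0.47],"jaw":0.5},{"slide":[108,-156,1],"dr":[0,0,0.6],"jaw":0.5},{"slide":[132,-190,1],"dr":[0,0,0.73],"jaw":0.5},{"slide":[156,-225,2],"dr":[0,0,0.86],"jaw":0.5},{"slide":[180,-259,2],"dr":[0,0,0.99],"jaw":0.5},{"slide":[204,-294,2],"dr":[0,0,1.12],"jaw":0.5},{"slide":[228,-328,2],"dr":[0,0,1.25],"jaw":0.5},{"slide":[252,-363,3],"dr":[0,0,1.38],"jaw":0.5},{"slide":[275,-396,3],"dr":[0,0,1.51],"jaw":0.5},{"slide":[296,-426,3],"dr":[0,0,1.64],"jaw":0.5},{"slide":[312,-449,3],"dr":[0,0,1.74],"jaw":0.5},{"slide":[320,-461,3],"dr":[0,0,1.79],"jaw":0.5},{"slide":[322.8,-465,3],"dr":[0,0,1.8],"jaw":0.5},{"slide":[322.8,-465,3],"dr":[0,0,1.8],"jaw":0.5},{"slide":[322.8,-465,3],"dr":[0,0,1.8],"jaw":0.5}])

```text
t: 6.85
tool_pos: [0.6631, -0.1947, 0.3957]
orientation: [-1.209, -2.898, -0.0]
force: [0.1, 0.2, 0.1]
opening: 0.0467
gripper_force: 0.0
```

Run:
```python
from h import *
s=read_state();print(s['tool_pos'],s['q'],s['t'])
im,d,p=cam('wrist'); save('w2.png',im); np.savez('w2.npz',im=im,w=cloud(d,p),**{k:np.array(v) for k,v in p.items()})
```

```text
[ 0.66307462 -0.19469282  0.39566932] [-3.59817805e-01  3.81926701e-01  1.21054490e+00  2.41209052e-04
  1.55088622e+00 -1.13990476e+00] 6.85
```

View pics/w2.png

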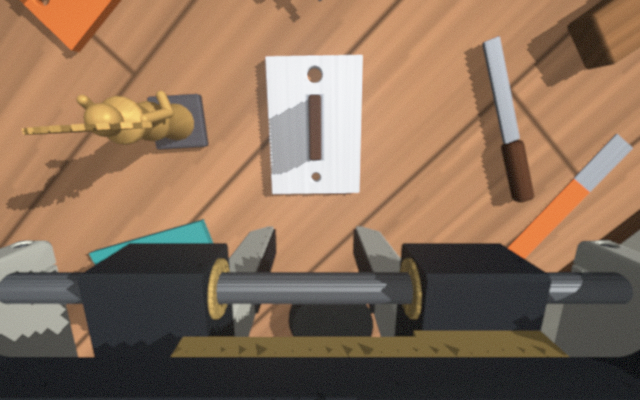

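The white lid has its large hole at (315,74), its small hole at (316,177) and its handle at (315,127). The figure stands at about (180,122), so it is outside the finger path.

Run:
```python
from h import *
z=np.load('w2.npz'); w=z['w']; im=z['im']
def reg(u0,u1,v0,v1): m=np.zeros(w.shape[:2],bool); m[v0:v1,u0:u1]=1; return m
R=cv2.Rodrigues(z['rvec'])[0]; t=z['tvec'].ravel()
def topl(u,v,h):
    r=R.T@np.array([(u-z['cx'])/z['fx'],(v-z['cy'])/z['fy'],1]); o=-R.T@t; return o+r*(h-o[2])/r[2]
P=w[reg(295,340,85,170)&(w[...,2]>.046)&(w[...,2]<.058)]; print('handle',P.mean(0).round(4),cv2.minAreaRect((P[:,:2]*1000).astype(np.float32)))
P=w[reg(255,375,45,205)&(abs(w[...,2]-.012)<.004)&(im.min(-1)>90)]; print('plate',cv2.minAreaRect((P[:,:2]*1000).astype(np.float32)),np.median(P[:,2]))
g=im.max(-1)
for n,(u,v) in dict(big=(315,74),small=(316,177)).items():
    m=np.zeros(g.shape,bool); m[v-11:v+12,u-11:u+12]=1; m&=(g<g[v-11:v+12,u-11:u+12].max()*.75)
    vv,uu=np.nonzero(m); 
    x=topl((uu.min()+uu.max())/2,(vv.min()+vv.max())/2,.012); print(n,m.sum(),x.round(4),uu.min(),uu.max(),vv.min(),vv.max())
P=w[reg(140,230,70,170)&(w[...,2]>.03)];print('fig',P[:,:2].min(0),P[:,:2].max(0))
```

```text
handle [ 0.617  -0.1485  0.052 ] ((617.2486572265625, -149.1919403076172), (13.919644355773926, 69.48872375488281), 45.02340316772461)
plate ((617.5717163085938, -149.276123046875), (110.25640106201172, 160.39459228515625), 45.53535842895508) 0.012531807668459944
big 205 [ 0.5749 -0.1065  0.012 ] 307 322 66 82
small 69 [ 0.6605 -0.1902  0.012 ] 312 320 172 181
fig [ 0.47858041 -0.27682643] [ 0.53143985 -0.22484168]
```

Run:
```python
from h import *
plan([.6173,-.149,.0345],np.radians(45.1),'grasp')
```

```text
slide [ 64.4  -0.6 194.7] dr [-0.0003 -0.001  -0.0068]
```

Emit:
servo_tool(increments=[{"slide":[10,0,0],"dr":[0,0,0],"jaw":0.5},{"slide":[30,0,5],"dr":[0,0,-0.007],"jaw":0.5},{"slide":[52,-0.6,15],"dr":[0,0,-0.007],"jaw":0.5},{"slide":[64.4,-0.6,35],"dr":[0,0,-0.007],"jaw":0.5},{"slide":[64.4,-0.6,65],"dr":[0,0,-0.007],"jaw":0.5},{"slide":[64.4,-0.6,100],"dr":[0,0,-0.007],"jaw":0.5},{"slide":[64.4,-0.6,135],"dr":[0,0,-0.007],"jaw":0.5},{"slide":[64.4,-0.6,162],"dr":[0,0,-0.007],"jaw":0.5},{"slide":[64.4,-0.6,180],"dr":[0,0,-0.007],"jaw":0.5},{"slide":[64.4,-0.6,189],"dr":[0,0,-0.007],"jaw":0.5},{"slide":[64.4,-0.6,193],"dr":[0,0,-0.007],"jaw":0.5},{"slide":[64.4,-0.6,193],"dr":[0,0,-0.007],"jaw":0.5},{"slide":[64.4,-0.6,193],"dr":[0,0,-0.007],"jaw":0.5}])

```text
t: 8.2
tool_pos: [0.6184, -0.1499, 0.2053]
orientation: [1.2, 2.901, 0.0]
force: [-0.2, -0.8, -0.3]
opening: 0.0462
gripper_force: 0.0
```

Run:
```python
from h import *
plan([.6173,-.149,.0345],np.radians(45.1),'grasp')
```

```text
slide [ 1.4 -0.2  3.8] dr [ 0.001   0.002  -0.0008]
```

Emit:
servo_tool(increments=[{"slide":[1,0,3],"dr":[0,0,0],"jaw":0.5},{"slide":[1,0,3],"dr":[0,0,0],"jaw":0.7},{"slide":[1,0,3],"dr":[0,0,0],"jaw":0.9},{"slide":[1,0,3],"dr":[0,0,0],"jaw":1},{"slide":[1,0,3],"dr":[0,0,0],"jaw":1},{"slide":[1,0,3],"dr":[0,0,0],"jaw":1},{"slide":[1,0,3],"dr":[0,0,0],"jaw":1},{"slide":[1,0,3],"dr":[0,0,0],"jaw":1}], force=35)

```text
t: 9.0
tool_pos: [0.6171, -0.1491, 0.2008]
orientation: [1.201, 2.903, 0.0]
force: [0.7, 0.7, 1.1]
opening: 0.0138
gripper_force: 35.0
```

Emit:
servo_tool(increments=[{"slide":[0,0,-3],"dr":[0,0,0],"jaw":1},{"slide":[0,0,-10],"dr":[0,0,0],"jaw":1},{"slide":[0,0,-22],"dr":[0,0,0],"jaw":1},{"slide":[0,0,-38],"dr":[0,0,0],"jaw":1},{"slide":[0,0,-56],"dr":[0,0,0],"jaw":1},{"slide":[0,0,-75],"dr":[0,0,0],"jaw":1},{"slide":[0,0,-94],"dr":[0,0,0],"jaw":1},{"slide":[0,0,-110],"dr":[0,0,0],"jaw":1},{"slide":[0,0,-121],"dr":[0,0,0],"jaw":1},{"slide":[0,0,-128],"dr":[0,0,0],"jaw":1},{"slide":[0,0,-130],"dr":[0,0,0],"jaw":1},{"slide":[0,0,-130],"dr":[0,0,0],"jaw":1}])

```text
t: 10.2
tool_pos: [0.617, -0.1491, 0.3304]
orientation: [-1.201, -2.902, 0.0]
force: [-0.1, 0.2, -4.0]
opening: 0.0141
gripper_force: 35.0
```

Run:
```python
from h import *
s=read_state();print(s['opening'],s['force'],s['wrist_torque'])
im,d,p=cam('wrist'); save('w3.png',im); np.savez('w3.npz',im=im,w=cloud(d,p)); w=cloud(d,p)
# top view refines fixture with arm swung away
im,d,p=cam('top'); w=cloud(d,p); np.savez('top3.npz',im=im,w=w)
m=(abs(w[...,2]-.041)<.004); m[:,:170]=0;m[:,260:]=0;m[:150]=0;m[250:]=0
print('fix',cv2.minAreaRect((w[m][:,:2]*1000).astype(np.float32)),m.sum())
m=w[...,2]>.06; m[:,:150]=0;m[:,260:]=0;m[:150]=0;m[250:]=0
n,l,st,ce=cv2.connectedComponentsWithStats(m.astype(np.uint8))
for i in range(1,n): print(st[i][4],w[l==i].mean(0).round(4))
plan([.5538,.2297,.33],np.radians(90+5.65))
```

```text
0.014133020147061541 [-0.06428238  0.21058781 -3.99962157] [-0.03138222  0.0073694  -0.02843897]
fix ((544.3564453125, 229.43885803222656), (204.90853881835938, 128.57235717773438), 5.700711250305176) 2718
10 [0.6139 0.2351 0.0647]
21 [0.4953 0.2237 0.0661]
411 [0.4491 0.315  0.0768]
slide [ 3.122e+02  2.235e+02 -1.000e-01] dr [-1.000e-04 -1.900e-03 -8.834e-01]
```

View pics/w3.png

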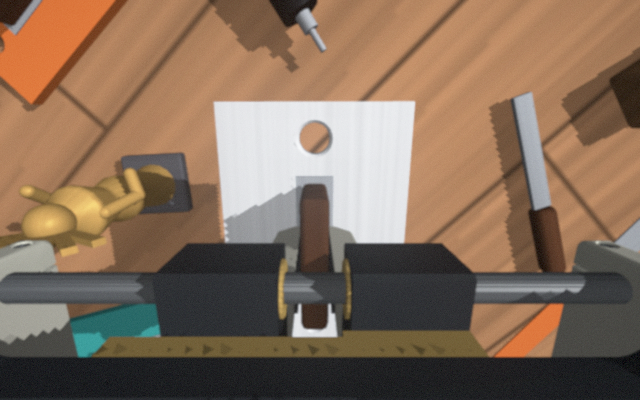

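The lid hangs level in the grip (plate edges symmetric). The large hole is at (315,137), and the figure and file have not moved.

Run:
```python
from h import *
z=np.load('w3.npz'); w=z['w']; im=z['im']; p,R=tcp()
L=R.inv().apply((w-p).reshape(-1,3)).reshape(w.shape)
m=np.zeros(w.shape[:2],bool); m[95:235,205:420]=1; m&=(abs(L[...,2]-.189)<.006)
P=L[m]; A=np.c_[P[:,:2],np.ones(len(P))]; print('plane z=ax+by+c',np.linalg.lstsq(A,P[:,2],rcond=None)[0])
mm=m[115:160,292:340]; n,l,st,ce=cv2.connectedComponentsWithStats((~mm).astype(np.uint8)); print(st,ce)
i=1+np.argmax(st[1:,4]); v,u=ce[i][1]+115,ce[i][0]+292
# tool coords of hole centre: interpolate plate by homography of plane points
vv,uu=np.nonzero(m); H,_=cv2.findHomography(np.c_[uu,vv].astype(np.float32),P[:,:2].astype(np.float32)*1000)
print('hole tool mm',cv2.perspectiveTransform(np.array([[[u,v]]],np.float32),H))
# side edges
for s in(-1,1):
    e=[]
    for r in range(110,225,3):
        c=np.nonzero(m[r])[0]; c=c[0] if s<0 else c[-1]; e.append(L[r,c,:2])
    e=np.array(e)*1000; k=np.polyfit(e[:,0],e[:,1],1); print('edge',s,k)
```

```text
plane z=ax+by+c [ 0.00119346 -0.00147336  0.18748192]
[[   0    0   48   45 1410]
 [   7    8   31   31  748]
 [   8   34    1    1    1]
 [   0   42    1    1    1]] [[24.15390071 21.50780142]
 [22.31951872 22.88502674]
 [ 8.         34.        ]
 [ 0.         42.        ]]
hole tool mm [[[59.298817   -0.58404124]]]
edge -1 [-4.00137840e-03 -5.51914735e+01]
edge 1 [-2.44941202e-03  5.42650474e+01]
```

Emit:
servo_tool(increments=[{"slide":[3,2,0],"dr":[0,0,-0.01],"jaw":1},{"slide":[12,9,0],"dr":[0,0,-0.04],"jaw":1},{"slide":[28,20,0],"dr":[0,0,-0.08],"jaw":1},{"slide":[48,34,0],"dr":[0,0,-0.135],"jaw":1},{"slide":[70,50,0],"dr":[0,0,-0.2],"jaw":1},{"slide":[94,67,0],"dr":[0,0,-0.265],"jaw":1},{"slide":[118,84,0],"dr":[0,0,-0.335],"jaw":1},{"slide":[143,102,0],"dr":[0,0,-0.405],"jaw":1},{"slide":[168,120,0],"dr":[0,0,-0.475],"jaw":1},{"slide":[193,138,0],"dr":[0,0,-0.545],"jaw":1},{"slide":[217,155,0],"dr":[0,0,-0.61],"jaw":1},{"slide":[240,171,0],"dr":[0,0,-0.675],"jaw":1},{"slide":[261,186,0],"dr":[0,0,-0.735],"jaw":1},{"slide":[279,199,0],"dr":[0,0,-0.785],"jaw":1},{"slide":[294,210,0],"dr":[0,0,-0.83],"jaw":1},{"slide":[305,218,0],"dr":[0,0,-0.86],"jaw":1},{"slide":[311,222,0],"dr":[0,0,-0.875],"jaw":1},{"slide":[312.8,223.4,0],"dr":[0,0,-0.88],"jaw":1},{"slide":[312.8,223.4,0],"dr":[0,0,-0.88],"jaw":1},{"slide":[312.8,223.4,0],"dr":[0,0,-0.88],"jaw":1}])

```text
t: 12.3
tool_pos: [0.5538, 0.2293, 0.3307]
orientation: [0.148, -3.138, 0.001]
force: [-0.2, 1.1, -4.7]
opening: 0.0138
gripper_force: 35.0
```

Run:
```python
from h import *
im,d,p=cam('wrist'); save('w4.png',im); np.savez('w4.npz',im=im,w=cloud(d,p))
plan([.5533,.2301,.33],np.radians(95.5))
```

```text
slide [0.4 0.9 0.7] dr [-0.0003 -0.0001 -0.002 ]
```

View pics/w4.png

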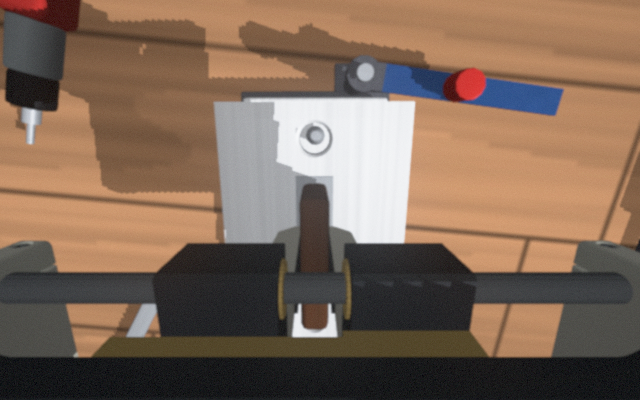

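The large pin shows through the large hole at (316,136). The hub is at (365,72), the knob is swung out at (465,85), and the lid is clear of the arm.

Run:
```python
from h import *
z=np.load('w4.npz'); w=z['w']; p,R=tcp()
L=R.inv().apply((w-p).reshape(-1,3)).reshape(w.shape)*1000
def reg(u0,u1,v0,v1): m=np.zeros(w.shape[:2],bool); m[v0:v1,u0:u1]=1; return m
m=reg(300,332,120,152)&(w[...,2]>.0655)&(w[...,2]<.072); P=L[m]; print('pin top',P.mean(0),m.sum(),(P.min(0)+P.max(0))/2,np.ptp(P,0))
m=reg(345,385,52,92)&(w[...,2]>.08)&(w[...,2]<.09); P=L[m]; print('hub',P.mean(0),(P.min(0)+P.max(0))/2,np.ptp(P,0))
m=reg(230,400,85,104)&(abs(w[...,2]-.04)<.003); 
e=[]
for u in range(255,385,4):
    v=np.nonzero(m[:,u])[0]
    if len(v): e.append(L[v[0],u,:2])
e=np.array(e)
if len(e)>5: print('edge x=ay+b',np.polyfit(e[:,1],e[:,0],1),len(e))
m=reg(212,420,95,235)&(abs(L[...,2]-187.5)<5); mm=m[115:160,292:340]; n,l,st,ce=cv2.connectedComponentsWithStats((~mm).astype(np.uint8)); i=1+np.argmax(st[1:,4]); print(st[i],ce[i])
vv,uu=np.nonzero(m); H,_=cv2.findHomography(np.c_[uu,vv].astype(np.float32),L[m][:,:2].astype(np.float32))
print('hole',cv2.perspectiveTransform(np.array([[[ce[i][0]+292,ce[i][1]+115]]],np.float32),H))
```

```text
pin top [ 59.75976134  -0.30989289 263.00504703] 153 [ 59.85519184  -0.40439922 262.98310814] [11.17269995 11.44453899  4.42595784]
hub [104.54669858  35.27145714 246.48877884] [105.55894088  35.15697084 247.16521166] [19.79454449 20.00168799  7.05064632]
edge x=ay+b [1.4221527e-02 9.1319451e+01] 33
[  7   8  31  31 768] [22.20703125 23.06380208]
hole [[[60.64568   -1.1727222]]]
```

Emit:
servo_tool(increments=[{"slide":[0.3,0.6,4],"dr":[0,0,0],"jaw":1},{"slide":[0.3,0.6,14],"dr":[0,0,0],"jaw":1},{"slide":[0.3,0.6,28],"dr":[0,0,0],"jaw":1},{"slide":[0.3,0.6,41],"dr":[0,0,0],"jaw":1},{"slide":[0.3,0.6,51],"dr":[0,0,0],"jaw":1},{"slide":[0.3,0.6,57],"dr":[0,0,0],"jaw":1},{"slide":[0.3,0.6,60],"dr":[0,0,0],"jaw":1},{"slide":[0.3,0.6,62],"dr":[0,0,0],"jaw":1},{"slide":[0.3,0.6,64],"dr":[0,0,0],"jaw":1},{"slide":[0.3,0.6,65],"dr":[0,0,0],"jaw":1},{"slide":[0.3,0.6,66],"dr":[0,0,0],"jaw":1},{"slide":[0.3,0.6,67],"dr":[0,0,0],"jaw":1},{"slide":[0.3,0.6,67],"dr":[0,0,0],"jaw":1}])

```text
t: 13.65
tool_pos: [0.5532, 0.2305, 0.2637]
orientation: [0.149, -3.138, 0.0]
force: [-0.4, -0.4, -4.6]
opening: 0.0138
gripper_force: 35.0
```

Run:
```python
from h import *
s=read_state();print(s['force'],s['wrist_torque'])
plan([.5533,.2301,.241],np.radians(95.5))
im,d,p=cam('wrist'); w=cloud(d,p); P,R=tcp(); L=R.inv().apply((w-P).reshape(-1,3)).reshape(w.shape)*1000
np.savez('w5.npz',im=im,w=w,L=L); save('w5.png',cv2.resize(im[100:180,270:360],None,fx=6,fy=6))
```

```text
[-0.42115174 -0.44151058 -4.61925311] [0.04616431 0.00611048 0.02877399]
slide [-0.  -0.4 22.7] dr [-0.     -0.     -0.0008]
```

View pics/w5.png

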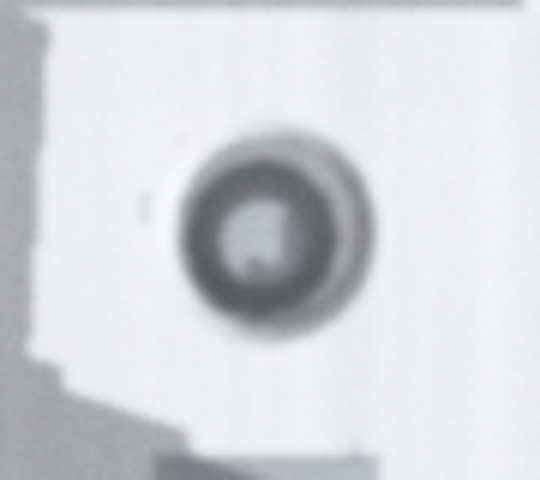

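The pin tip is 5 mm inside the hole with no contact. The pin's centre (about 263,238) lies left of the hole's centre (about 277,237), which is about 1.2 mm toward tool -y. The edge and hub measurements suggest a small yaw error as well, so I'll correct both and then lower.

Emit:
servo_tool(increments=[{"slide":[0,-0.3,0],"dr":[0,0,-0.004],"jaw":1},{"slide":[0,-0.6,0],"dr":[0,0,-0.009],"jaw":1},{"slide":[0,-0.6,0.5],"dr":[0,0,-0.009],"jaw":1},{"slide":[0,-0.6,1.5],"dr":[0,0,-0.009],"jaw":1},{"slide":[0,-0.6,2.5],"dr":[0,0,-0.009],"jaw":1},{"slide":[0,-0.6,3.5],"dr":[0,0,-0.009],"jaw":1},{"slide":[0,-0.6,4.5],"dr":[0,0,-0.009],"jaw":1},{"slide":[0,-0.6,5],"dr":[0,0,-0.009],"jaw":1},{"slide":[0,-0.6,5],"dr":[0,0,-0.009],"jaw":1}])

```text
t: 14.6
tool_pos: [0.5534, 0.23, 0.2587]
orientation: [-0.163, 3.137, 0.0]
force: [1.2, 0.9, -4.8]
opening: 0.0138
gripper_force: 35.0
```

Run:
```python
from h import *
s=read_state();print(s['force'],s['wrist_torque'],s['tool_pos'])
im,d,p=cam('wrist'); g=cv2.resize(im[100:180,270:360],None,fx=6,fy=6); save('w6.png',g)
gr=g.min(-1)
for r in (225,240,255): print(r,[int(gr[r,c]) for c in range(150,400,10)])
print([int(gr[r,265]) for r in range(100,370,10)])
```

```text
[ 1.20047785  0.90467515 -4.78600568] [ 0.19143253 -0.27808752 -0.05847559] [0.5533856  0.22996554 0.25872119]
225 [241, 245, 236, 187, 157, 117, 98, 102, 129, 166, 180, 183, 185, 187, 188, 188, 184, 169, 125, 102, 128, 135, 158, 220, 237]
240 [240, 244, 235, 179, 144, 107, 96, 104, 141, 176, 183, 185, 186, 188, 190, 188, 189, 181, 134, 96, 113, 130, 160, 223, 238]
255 [240, 242, 237, 190, 154, 116, 93, 97, 124, 169, 185, 189, 188, 187, 185, 187, 180, 139, 104, 96, 111, 132, 172, 230, 238]
[239, 239, 230, 215, 184, 167, 129, 104, 107, 112, 146, 178, 184, 184, 185, 187, 186, 186, 172, 133, 100, 90, 116, 162, 200, 235, 239]
```

View pics/w6.png

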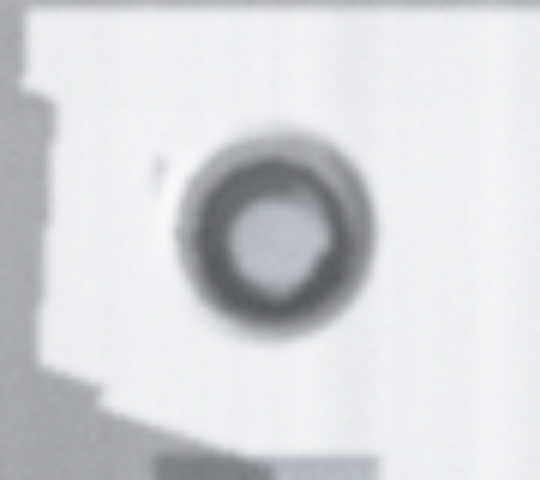

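The pin is now centred sideways in the hole. It sits slightly low, about 0.7 mm toward tool -x, and the small contact force has the same sign. I'll shift a little and continue lowering.

Emit:
servo_tool(increments=[{"slide":[-0.3,0.1,0],"dr":[0,0,0],"jaw":1},{"slide":[-0.6,0.1,0],"dr":[0,0,0],"jaw":1},{"slide":[-0.6,0.1,1],"dr":[0,0,0],"jaw":1},{"slide":[-0.6,0.1,2],"dr":[0,0,0],"jaw":1},{"slide":[-0.6,0.1,3],"dr":[0,0,0],"jaw":1},{"slide":[-0.6,0.1,4],"dr":[0,0,0],"jaw":1},{"slide":[-0.6,0.1,5],"dr":[0,0,0],"jaw":1},{"slide":[-0.6,0.1,5],"dr":[0,0,0],"jaw":1}])

```text
t: 15.45
tool_pos: [0.5538, 0.2301, 0.2535]
orientation: [0.164, -3.137, 0.0]
force: [-0.6, 0.6, -4.3]
opening: 0.014
gripper_force: 35.0
```

Run:
```python
from h import *
s=read_state();print(s['force'],s['wrist_torque'],s['tool_pos'])
```

```text
[-0.64357051  0.57526711 -4.33556809] [ 0.08557798 -0.0090532  -0.04215893] [0.55379276 0.23008046 0.25347057]
```

Emit:
servo_tool(increments=[{"slide":[0,0,1.5],"dr":[0,0,0],"jaw":1},{"slide":[0,0,3],"dr":[0,0,0],"jaw":1},{"slide":[0,0,4.5],"dr":[0,0,0],"jaw":1},{"slide":[0,0,6],"dr":[0,0,0],"jaw":1},{"slide":[0,0,7.5],"dr":[0,0,0],"jaw":1},{"slide":[0,0,9],"dr":[0,0,0],"jaw":1},{"slide":[0,0,10.5],"dr":[0,0,0],"jaw":1},{"slide":[0,0,11.5],"dr":[0,0,0],"jaw":1},{"slide":[0,0,11.5],"dr":[0,0,0],"jaw":1}])

```text
t: 16.35
tool_pos: [0.5538, 0.2301, 0.242]
orientation: [0.164, -3.137, 0.0]
force: [0.2, -0.4, -2.9]
opening: 0.014
gripper_force: 35.0
```

Emit:
servo_tool(increments=[{"slide":[0,0,0.5],"dr":[0,0,0],"jaw":1},{"slide":[0,0,1],"dr":[0,0,0],"jaw":1},{"slide":[0,0,1.3],"dr":[0,0,0],"jaw":1},{"slide":[0,0,1.3],"dr":[0,0,0],"jaw":1}])

```text
t: 16.75
tool_pos: [0.5539, 0.2301, 0.2409]
orientation: [0.164, -3.137, 0.0]
force: [-0.1, 0.5, -4.6]
opening: 0.0135
gripper_force: 35.0
```

Emit:
servo_tool(increments=[{"slide":[0,0,0.5],"dr":[0,0,0],"jaw":1},{"slide":[0,0,0.8],"dr":[0,0,0],"jaw":1},{"slide":[0,0,0.8],"dr":[0,0,0],"jaw":1}])

```text
t: 17.05
tool_pos: [0.554, 0.2301, 0.2408]
orientation: [-0.164, 3.137, 0.0]
force: [-3.7, -2.3, 4.0]
opening: 0.0136
gripper_force: 35.0
```

Emit:
servo_tool(increments=[{"slide":[0,0,-0.2],"dr":[0,0,0],"jaw":0.85},{"slide":[0,0,-0.2],"dr":[0,0,0],"jaw":0.75},{"slide":[0,0,-0.2],"dr":[0,0,0],"jaw":0.6},{"slide":[0,0,-0.2],"dr":[0,0,0],"jaw":0.55},{"slide":[0,0,-0.2],"dr":[0,0,0],"jaw":0.55},{"slide":[0,0,-5],"dr":[0,0,0],"jaw":0.55},{"slide":[0,0,-20],"dr":[0,0,0],"jaw":0.55},{"slide":[0,0,-45],"dr":[0,0,0],"jaw":0.55},{"slide":[0,0,-75],"dr":[0,0,0],"jaw":0.55},{"slide":[0,0,-100],"dr":[0,0,0],"jaw":0.55},{"slide":[0,0,-115],"dr":[0,0,0],"jaw":0.55},{"slide":[0,0,-120],"dr":[0,0,0],"jaw":0.55},{"slide":[0,0,-120],"dr":[0,0,0],"jaw":0.55}])

```text
t: 18.35
tool_pos: [0.554, 0.2302, 0.3608]
orientation: [-0.164, 3.136, 0.0]
force: [0.6, -0.6, -1.5]
opening: 0.0419
gripper_force: 0.0
```

Run:
```python
from h import *
im,d,p=cam('wrist'); w=cloud(d,p); save('w7.png',im); np.savez('w7.npz',im=im,w=w)
z=w[...,2]
m=np.zeros(z.shape,bool); m[60:250,230:400]=1; q=m&(abs(z-.052)<.006)&(im.min(-1)>100); P=w[q]
c=P.mean(0); A=np.c_[P[:,:2]-c[:2],np.ones(len(P))]; print('lid plane',np.linalg.lstsq(A,P[:,2],rcond=None)[0],len(P),cv2.minAreaRect((P[:,:2]*1000).astype(np.float32)))
k=(z>.09)&(z<.1)&(im[...,0].astype(int)>im[...,1]+80)
if k.sum(): print('knob',w[k].mean(0),k.sum())
im,d,p=cam('top'); w=cloud(d,p); k=(abs(w[...,2]-.094)<.008)&(im[...,0].astype(int)>im[...,1]+80); k[:,:150]=0;k[:,260:]=0; print('knob top',w[k].mean(0),k.sum())
l=(abs(w[...,2]-.052)<.006); l[:,:170]=0;l[:,260:]=0;l[:150]=0;l[250:]=0; print('lid top cam',np.median(w[l][:,2]),l.sum())
print(read_state()['q'])
```

```text
lid plane [-0.00030225  0.00157712  0.05251174] 12906 ((545.3984375, 228.44033813476562), (143.21937561035156, 110.21260833740234), 6.118242263793945)
knob [0.45038813 0.32490462 0.09463347] 600
knob top [0.4464818  0.25246929 0.08729446] 2
lid top cam 0.05203368805332786 1225
[ 3.08213541e-01  1.54659341e-01  1.54598310e+00 -1.80445253e-05
  1.44304428e+00 -1.36669798e+00]
```

View pics/w7.png

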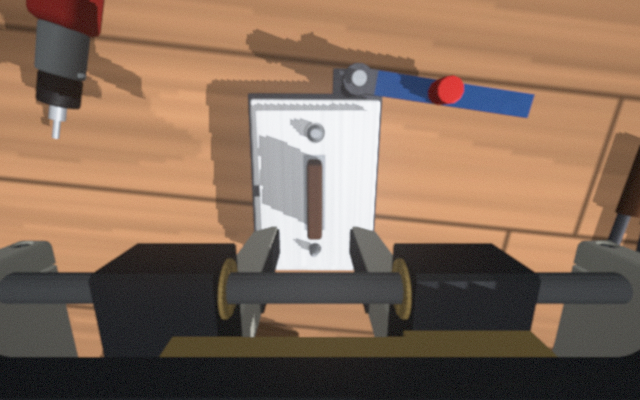

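The lid lies flush, with its top at z = 0.0520–0.0525. Both pins show through their holes, at (316,132) and (315,248). The knob is out at (448,89). Next I'll close the jaws and go to the outer side of the knob.

Run:
```python
from h import *
plan([.4216,.3527,.36],np.radians(136))
```

```text
slide [118.5 135.8  -1.1] dr [ 3.000e-04 -2.100e-03 -6.987e-01]
```

Emit:
servo_tool(increments=[{"slide":[6,7,0],"dr":[0,0,-0.04],"jaw":0.7},{"slide":[20,23,0],"dr":[0,0,-0.12],"jaw":0.9},{"slide":[40,46,0],"dr":[0,0,-0.23],"jaw":1},{"slide":[62,71,0],"dr":[0,0,-0.36],"jaw":1},{"slide":[84,96,0],"dr":[0,0,-0.49],"jaw":1},{"slide":[103,118,0],"dr":[0,0,-0.61],"jaw":1},{"slide":[115,132,0],"dr":[0,0,-0.68],"jaw":1},{"slide":[118.5,135.8,6],"dr":[0,0,-0.6987],"jaw":1},{"slide":[118.5,135.8,22],"dr":[0,0,-0.6987],"jaw":1},{"slide":[118.5,135.8,45],"dr":[0,0,-0.6987],"jaw":1},{"slide":[118.5,135.8,66],"dr":[0,0,-0.6987],"jaw":1},{"slide":[118.5,135.8,82],"dr":[0,0,-0.6987],"jaw":1},{"slide":[118.5,135.8,90],"dr":[0,0,-0.6987],"jaw":1},{"slide":[118.5,135.8,93],"dr":[0,0,-0.6987],"jaw":1},{"slide":[118.5,135.8,93],"dr":[0,0,-0.6987],"jaw":1}])

```text
t: 19.95
tool_pos: [0.4222, 0.3527, 0.267]
orientation: [1.227, -2.892, 0.0]
force: [-0.4, -0.1, 0.4]
opening: 0.0005
gripper_force: 0.0
```

Run:
```python
from h import *
p,R=tcp(); print(p,read_state()['force'],read_state()['opening'])
P=np.array([.446,.2545]); f=6.0
for th in [86.4,84,80,75,70,65,60,55,50,45,40,35,30,25,20,16]:
    n=np.radians(90+f+(th-f)*.5); a=np.radians(th)
    T=P+.072*np.array([np.cos(a),np.sin(a)])+.0285*np.array([np.cos(n),np.sin(n)])
    d=R.inv().apply(np.r_[T,p[2]]-p)*1000; print(th,d.round(1)[:2],(R.inv()*down(n)).as_rotvec()[2].round(3))
```

```text
[0.42218888 0.3526502  0.26699316] [-0.36294221 -0.08692321  0.38542408] 0.0004729123103390317
86.4 [ -0.7 -10.1] -0.004
84 [ -3.2 -12.5] 0.017
80 [ -7.1 -16.6] 0.052
75 [-11.7 -22. ] 0.095
70 [-15.7 -27.8] 0.139
65 [-19.2 -33.8] 0.183
60 [-22.2 -40.1] 0.226
55 [-24.7 -46.6] 0.27
50 [-26.6 -53.2] 0.314
45 [-27.9 -59.9] 0.357
40 [-28.7 -66.6] 0.401
35 [-28.9 -73.3] 0.444
30 [-28.6 -80. ] 0.488
25 [-27.7 -86.5] 0.532
20 [-26.2 -93. ] 0.575
16 [-24.7 -97.9] 0.61
```

Emit:
servo_tool(increments=[{"slide":[-0.3,-5,0],"dr":[0,0,0],"jaw":1},{"slide":[-0.7,-10.1,0],"dr":[0,0,0],"jaw":1},{"slide":[-3.2,-12.5,0],"dr":[0,0,0.017],"jaw":1},{"slide":[-7.1,-16.6,0],"dr":[0,0,0.052],"jaw":1},{"slide":[-11.7,-22,0],"dr":[0,0,0.095],"jaw":1},{"slide":[-15.7,-27.8,0],"dr":[0,0,0.139],"jaw":1},{"slide":[-19.2,-33.8,0],"dr":[0,0,0.183],"jaw":1},{"slide":[-22.2,-40.1,0],"dr":[0,0,0.226],"jaw":1},{"slide":[-24.7,-46.6,0],"dr":[0,0,0.27],"jaw":1},{"slide":[-26.6,-53.2,0],"dr":[0,0,0.314],"jaw":1},{"slide":[-27.9,-59.9,0],"dr":[0,0,0.357],"jaw":1},{"slide":[-28.7,-66.6,0],"dr":[0,0,0.401],"jaw":1},{"slide":[-28.9,-73.3,0],"dr":[0,0,0.444],"jaw":1},{"slide":[-28.6,-80,0],"dr":[0,0,0.488],"jaw":1},{"slide":[-27.7,-86.5,0],"dr":[0,0,0.532],"jaw":1},{"slide":[-26.2,-93,0],"dr":[0,0,0.575],"jaw":1},{"slide":[-24.7,-97.9,0],"dr":[0,0,0.61],"jaw":1},{"slide":[-24.7,-97.9,0],"dr":[0,0,0.61],"jaw":1}])

```text
t: 21.75
tool_pos: [0.5101, 0.3021, 0.2673]
orientation: [-0.299, 3.127, -0.0]
force: [0.2, 0.5, 0.5]
opening: 0.0001
gripper_force: 0.0
```

Run:
```python
from h import *
p,R=tcp(); print(p,read_state()['force'])
im,d,pp=cam('wrist'); w=cloud(d,pp); k=(abs(w[...,2]-.0945)<.003)&(im[...,0].astype(int)>im[...,1]+80); K=w[k].mean(0); print('knob',K,k.sum())
v=K[:2]-[.446,.2545]; print(np.degrees(np.arctan2(v[1],v[0])),np.hypot(*v))
P=np.array([.446,.2545]); f=6.0
for th in [12,9,7.5,6.5,5.5]:
    n=np.radians(90+f); a=np.radians(th)
    T=P+.072*np.array([np.cos(a),np.sin(a)])+.0285*np.array([np.cos(n),np.sin(n)])
    dd=R.inv().apply(np.r_[T,p[2]]-p)*1000; print(th,dd.round(1)[:2],(R.inv()*down(n)).as_rotvec()[2].round(3))
```

```text
[0.51011343 0.30211323 0.26733968] [0.18171309 0.51212165 0.45997883]
knob [0.50872915 0.27400633 0.09444595] 259
17.27366457270057 0.06569202952137418
12 [-2.5 -4.9] 0.086
9 [-2.4 -8.6] 0.086
7.5 [ -2.3 -10.5] 0.086
6.5 [ -2.3 -11.8] 0.086
5.5 [ -2.2 -13. ] 0.086
```

Emit:
servo_tool(increments=[{"slide":[-1.5,-2.5,0],"dr":[0,0,0.05],"jaw":1},{"slide":[-2.5,-4.9,0],"dr":[0,0,0.086],"jaw":1},{"slide":[-2.4,-7,0],"dr":[0,0,0.086],"jaw":1},{"slide":[-2.4,-9,0],"dr":[0,0,0.086],"jaw":1},{"slide":[-2.3,-10.5,0],"dr":[0,0,0.086],"jaw":1},{"slide":[-2.3,-11.5,0],"dr":[0,0,0.086],"jaw":1},{"slide":[-2.3,-11.5,0],"dr":[0,0,0.086],"jaw":1}])

```text
t: 22.5
tool_pos: [0.514, 0.2916, 0.2672]
orientation: [-0.168, 3.137, -0.0]
force: [0.4, 1.8, 0.4]
opening: 0.0003
gripper_force: 0.7
```

Force is about 1.8 N, which is friction only. I'll keep edging toward the stop.

Emit:
servo_tool(increments=[{"slide":[0,-0.5,0],"dr":[0,0,0],"jaw":1},{"slide":[0,-1,0],"dr":[0,0,0],"jaw":1},{"slide":[0,-1,0],"dr":[0,0,0],"jaw":1}])

```text
t: 22.8
tool_pos: [0.5141, 0.2908, 0.2672]
orientation: [-0.168, 3.137, -0.0]
force: [-0.2, 1.9, 0.1]
opening: 0.0003
gripper_force: 0.9
```

Emit:
servo_tool(increments=[{"slide":[0,-0.5,0],"dr":[0,0,0],"jaw":1},{"slide":[0,-1,0],"dr":[0,0,0],"jaw":1},{"slide":[0,-1,0],"dr":[0,0,0],"jaw":1}])

```text
t: 23.1
tool_pos: [0.5142, 0.2897, 0.2671]
orientation: [0.168, -3.137, 0.0]
force: [1.6, 1.9, 0.5]
opening: 0.0005
gripper_force: 0.8
```

Emit:
servo_tool(increments=[{"slide":[0,-0.5,0],"dr":[0,0,0],"jaw":1},{"slide":[0,-1,0],"dr":[0,0,0],"jaw":1},{"slide":[0,-1,0],"dr":[0,0,0],"jaw":1}])

```text
t: 23.4
tool_pos: [0.5143, 0.2887, 0.2671]
orientation: [0.168, -3.137, 0.0]
force: [1.4, 1.4, -0.4]
opening: 0.0003
gripper_force: 0.8
```

Run:
```python
from h import *
print(read_state()['force'])
im,d,pp=cam('wrist'); w=cloud(d,pp); hsv=cv2.cvtColor(im,cv2.COLOR_RGB2HSV)
k=(abs(w[...,2]-.0945)<.003)&(im[...,0].astype(int)>im[...,1]+80); K=w[k].mean(0); print('knob',K,k.sum())
s=(hsv[...,0]>100)&(hsv[...,0]<130)&(hsv[...,1]>120)&(abs(w[...,2]-.073)<.004); print(cv2.minAreaRect((w[s][:,:2]*1000).astype(np.float32)),s.sum())
h=np.zeros(s.shape,bool);h[:110]=1
l=(abs(w[...,2]-.052)<.003)&(im.min(-1)>100); print('lid',cv2.minAreaRect((w[l][:,:2]*1000).astype(np.float32)))
r=(abs(w[...,2]-.0905)<.004)&(im[...,0]<140)&(im[...,0].astype(int)>im[...,2]+25)&(w[...,1]<.25); 
if r.sum(): print('handle',cv2.minAreaRect((w[r][:,:2]*1000).astype(np.float32)),r.sum())
save('w8.png',im)
```

```text
[ 1.35522778  1.44695366 -0.40877944]
knob [0.51057624 0.26123969 0.09464311] 211
((486.1518859863281, 258.75457763671875), (47.21747589111328, 18.15113067626953), 5.911011219024658) 1589
lid ((543.5220336914062, 227.6503143310547), (139.515380859375, 110.72468566894531), 6.066230773925781)
handle ((522.3016357421875, 222.52151489257812), (4.554524898529053, 9.747167587280273), 54.03784942626953) 90
```

View pics/w8.png

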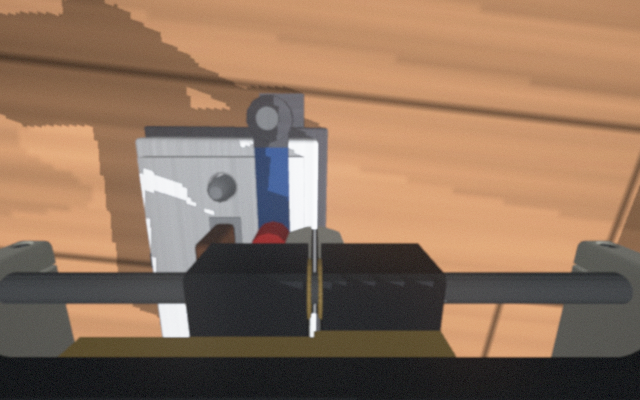

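The strip is nearly parallel to the handle: the strip at (270,190) measures 5.9° and the lid 6.07°. I've not felt a firm stop yet, so I'll keep pushing gently.

Emit:
servo_tool(increments=[{"slide":[0,-0.5,0],"dr":[0,0,0],"jaw":1},{"slide":[0,-1,0],"dr":[0,0,0],"jaw":1},{"slide":[0,-1,0],"dr":[0,0,0],"jaw":1}])

```text
t: 23.75
tool_pos: [0.5144, 0.2879, 0.2672]
orientation: [-0.168, 3.137, 0.0]
force: [1.2, 3.4, 0.3]
opening: 0.0004
gripper_force: 1.4
```

Emit:
servo_tool(increments=[{"slide":[0,-0.5,0],"dr":[0,0,0],"jaw":1},{"slide":[0,-0.5,0],"dr":[0,0,0],"jaw":1}])

```text
t: 23.95
tool_pos: [0.5144, 0.2875, 0.2673]
orientation: [-0.168, 3.137, 0.001]
force: [1.3, 4.0, -0.5]
opening: 0.0001
gripper_force: 2.2
```

Emit:
servo_tool(increments=[{"slide":[0,-0.5,0],"dr":[0,0,0],"jaw":1},{"slide":[0,-0.8,0],"dr":[0,0,0],"jaw":1},{"slide":[0,-0.8,0],"dr":[0,0,0],"jaw":1}])

```text
t: 24.25
tool_pos: [0.5145, 0.287, 0.2673]
orientation: [-0.168, 3.137, 0.002]
force: [0.8, 6.9, 0.3]
opening: 0.0001
gripper_force: 3.3
```

The force rose to about 7 N, so the arm is at its stop. I'll back off, rise and measure the knob.

Emit:
servo_tool(increments=[{"slide":[0,4,0],"dr":[0,0,0],"jaw":1},{"slide":[0,12,0],"dr":[0,0,0],"jaw":1},{"slide":[0,18,-3],"dr":[0,0,0],"jaw":1},{"slide":[0,20,-20],"dr":[0,0,0],"jaw":1},{"slide":[0,15,-50],"dr":[0,0,0],"jaw":1},{"slide":[0,0,-85],"dr":[0,0,0],"jaw":1},{"slide":[0,-15,-115],"dr":[0,0,0],"jaw":1},{"slide":[0,-25,-130],"dr":[0,0,0],"jaw":1},{"slide":[0,-27,-133],"dr":[0,0,0],"jaw":1},{"slide":[0,-27,-133],"dr":[0,0,0],"jaw":1}])

```text
t: 25.25
tool_pos: [0.5174, 0.2596, 0.3995]
orientation: [0.167, -3.137, 0.0]
force: [-0.6, 0.3, -0.1]
opening: 0.0009
gripper_force: 0.0
```

```bash
cat > m.py <<'E'
from h import *
im,d,pp=cam('wrist'); w=cloud(d,pp); hsv=cv2.cvtColor(im,cv2.COLOR_RGB2HSV)
k=(abs(w[...,2]-.0945)<.004)&(im[...,0].astype(int)>im[...,1]+80); P=w[k]; r=cv2.minAreaRect((P[:,:2]*1000).astype(np.float32)); print('knob',r,P[:,2].mean(),k.sum())
s=(hsv[...,0]>100)&(hsv[...,0]<130)&(hsv[...,1]>120)&(abs(w[...,2]-.073)<.005); print('strip',cv2.minAreaRect((w[s][:,:2]*1000).astype(np.float32)),np.median(w[s][:,2]),s.sum())
b=np.zeros(s.shape,bool); b[60:250,200:400]=1
l=b&(abs(w[...,2]-.052)<.003)&(im.min(-1)>80); print('lid',cv2.minAreaRect((w[l][:,:2]*1000).astype(np.float32)),np.median(w[l][:,2]))
plan([r[0][0]/1000,r[0][1]/1000,.12],np.radians(96),'tip'); print(read_state()['tool_pos'],read_state()['force'])
E
python3 m.py
```

```text
knob ((517.3361206054688, 262.3423156738281), (20.1109676361084, 20.11553192138672), 5.902950763702393) 0.0943847679177121 333
strip ((511.7013854980469, 260.7798767089844), (97.19915008544922, 16.42057228088379), 5.445302486419678) 0.07278346129581136 941
lid ((531.6092529296875, 226.98924255371094), (114.93343353271484, 110.25749206542969), 6.139012336730957) 0.052423084266845374
slide [-0.7  2.6 92.5] dr [-0.0004 -0.0021  0.002 ]
[0.51711672 0.25976492 0.39846143] [ 0.30503028  0.08783033 -0.72143669]
```

Emit:
servo_tool(increments=[{"slide":[-0.7,2.6,8],"dr":[0,0,0],"jaw":1},{"slide":[-0.7,2.6,28],"dr":[0,0,0],"jaw":1},{"slide":[-0.7,2.6,58],"dr":[0,0,0],"jaw":1},{"slide":[-0.7,2.6,85],"dr":[0,0,0],"jaw":1},{"slide":[-0.7,2.6,102],"dr":[0,0,0],"jaw":1},{"slide":[-0.7,2.6,110],"dr":[0,0,0],"jaw":1},{"slide":[-0.7,2.6,113],"dr":[0,0,0],"jaw":1},{"slide":[-0.7,2.6,113],"dr":[0,0,0],"jaw":1}])

```text
t: 26.1
tool_pos: [0.5177, 0.2625, 0.2867]
orientation: [0.168, -3.136, 0.0]
force: [0.2, -0.2, 1.1]
opening: 0.0004
gripper_force: 0.0
```

Emit:
servo_tool(increments=[{"slide":[0,0,1],"dr":[0,0,0],"jaw":1},{"slide":[0,0,2],"dr":[0,0,0],"jaw":1},{"slide":[0,0,3],"dr":[0,0,0],"jaw":1},{"slide":[0,0,4],"dr":[0,0,0],"jaw":1},{"slide":[0,0,5],"dr":[0,0,0],"jaw":1},{"slide":[0,0,6],"dr":[0,0,0],"jaw":1},{"slide":[0,0,6],"dr":[0,0,0],"jaw":1}])

```text
t: 26.8
tool_pos: [0.5178, 0.2623, 0.2809]
orientation: [0.168, -3.137, 0.0]
force: [0.3, -0.3, -0.4]
opening: 0.0006
gripper_force: 0.0
```

Emit:
servo_tool(increments=[{"slide":[0,0,1],"dr":[0,0,0],"jaw":1},{"slide":[0,0,2],"dr":[0,0,0],"jaw":1},{"slide":[0,0,3],"dr":[0,0,0],"jaw":1},{"slide":[0,0,3.8],"dr":[0,0,0],"jaw":1},{"slide":[0,0,3.8],"dr":[0,0,0],"jaw":1},{"slide":[0,0,3.8],"dr":[0,0,0],"jaw":1}])

```text
t: 27.4
tool_pos: [0.5181, 0.2624, 0.2778]
orientation: [-0.168, 3.136, 0.0]
force: [2.7, 0.1, 2.5]
opening: 0.0005
gripper_force: 1.6
```

Emit:
servo_tool(increments=[{"slide":[0,0,0.4],"dr":[0,0,0],"jaw":1},{"slide":[0,0,0.8],"dr":[0,0,0],"jaw":1},{"slide":[0,0,0.8],"dr":[0,0,0],"jaw":1}])

```text
t: 27.7
tool_pos: [0.5181, 0.2624, 0.277]
orientation: [-0.168, 3.136, 0.001]
force: [2.7, 0.4, 4.6]
opening: 0.0003
gripper_force: 2.4
```

Emit:
servo_tool(increments=[{"slide":[0,0,0.4],"dr":[0,0,0],"jaw":1},{"slide":[0,0,0.8],"dr":[0,0,0],"jaw":1},{"slide":[0,0,0.8],"dr":[0,0,0],"jaw":1}])

```text
t: 28.0
tool_pos: [0.5182, 0.2624, 0.2769]
orientation: [-0.168, 3.136, 0.001]
force: [0.8, -1.6, 9.6]
opening: 0.0006
gripper_force: 4.7
```

Emit:
servo_tool(increments=[{"slide":[0,0,0.3],"dr":[0,0,0],"jaw":1},{"slide":[0,0,0.5],"dr":[0,0,0],"jaw":1},{"slide":[0,0,0.5],"dr":[0,0,0],"jaw":1}])

```text
t: 28.3
tool_pos: [0.5182, 0.2624, 0.2768]
orientation: [-0.168, 3.136, 0.001]
force: [-0.8, -1.5, 12.4]
opening: 0.0005
gripper_force: 6.2
```

The travel has stalled and the force has risen from about 4.5 N to 12 N, so the nose bears on the lid. Now I'll release slowly and rise.

Emit:
servo_tool(increments=[{"slide":[0,0,-0.7],"dr":[0,0,0],"jaw":1},{"slide":[0,0,-0.7],"dr":[0,0,0],"jaw":1},{"slide":[0,0,-2],"dr":[0,0,0],"jaw":1},{"slide":[0,0,-3.5],"dr":[0,0,0],"jaw":1},{"slide":[0,0,-5],"dr":[0,0,0],"jaw":1},{"slide":[0,0,-7],"dr":[0,0,0],"jaw":1},{"slide":[0,0,-12],"dr":[0,0,0],"jaw":1},{"slide":[0,0,-30],"dr":[0,0,0],"jaw":1},{"slide":[0,0,-60],"dr":[0,0,0],"jaw":1},{"slide":[0,0,-95],"dr":[0,0,0],"jaw":1},{"slide":[0,0,-115],"dr":[0,0,0],"jaw":1},{"slide":[0,0,-122],"dr":[0,0,0],"jaw":1},{"slide":[0,0,-122],"dr":[0,0,0],"jaw":1}])

```text
t: 29.6
tool_pos: [0.5179, 0.2624, 0.398]
orientation: [-0.168, 3.136, 0.001]
force: [0.6, 0.1, -0.6]
opening: 0.0003
gripper_force: 0.0
```

```bash
python3 m.py
```

```text
knob ((517.40380859375, 261.7640686035156), (20.035404205322266, 19.767946243286133), 30.339187622070312) 0.09433958691097453 338
strip ((512.4199829101562, 260.5671691894531), (97.91680908203125, 16.556772232055664), 5.434014320373535) 0.07281896464741458 951
lid ((532.130126953125, 226.9817352294922), (115.27041625976562, 110.17145538330078), 6.145846843719482) 0.05240950025946634
slide [ 0.2 -0.4 90.5] dr [-0.0002 -0.0008  0.0022]
[0.51766704 0.26224066 0.39649084] [-0.59751126 -0.63924073  0.08070697]
```

The arm has sprung back (knob top 0.0943, strip 0.0728), it is still at its stop, and the lid is flush. Handing in.

```bash
python3 -c "
from plant import close_job; print(close_job())"
```

```text
the job is handed in; nothing more can be done
None
```

The mould is closed and the job handed in at about 30 s: the lid lies flush on both pins, and the spring arm was swung back to its stop, pressed until its nose bore on the lid (12 N at the knob, slightly over the 7–10 N suggested) and released; the robot never went near the figure, grinder, file or block.

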